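# Ready the griddle station: gas valve and batter cups

### The job

Get the griddle station ready: crank the gas valve's red handwheel anticlockwise until you feel the open stop, then back it off a quarter turn. Then scrub every batter cup with the long brush, the white one first, then the yellow, then the red (one may be missing), pushing the brush down to the bottom, drawing it up almost to the rim and pushing it to the bottom again. Finish with all the cups standing upright on the plywood ready tray and the brush standing in its blue crock, and leave everything else on the counter where it is.

Things in the scene. Friction and masses are not known exactly. Their poses are not given: they have to be found in the camera images.
- handwheel (a joint): Angle of the gas valve's red handwheel (vertical axis, lies level), rad. It grows anticlockwise seen from above, which opens the valve; 0 is the closed stop and 14.2 the open stop (hard; about 2.26 turns apart). It starts 1.4 to 2.3 turns short of the open stop, turns with light even friction (about 1.5 N at the knob) and stays where it is left.
- wheel_hub (a point): Centre of the red handwheel, in the plane of its rim, 132 mm above the counter. Rim 112 mm across its middle line, 12 mm thick, three spokes; brass valve body below it. The valve is fixed.
- crank_grip (a point): Centre (half-way up) of the black crank knob that stands upright on the handwheel's rim, 56 mm from the wheel's axis and moving round with it: a cylinder 20 mm in diameter and 42 mm tall, from 1 mm above the rim's top (139 to 181 mm above the counter). It spins freely on its own pin, so that it can be gripped and carried round in circles.
- crock: Blue ceramic brush crock, fixed; origin at the centre of its underside. Round, 66 mm outside, 56 mm bore, 90 mm tall, inner floor 6 mm up.
- brush_grip (a point): A point on the axis of the long cup brush, in its wooden handle, 150 mm above the brush's lower end (60 mm below the handle's top). The brush is 210 mm long: a white cylindrical head 36 mm in diameter and 70 mm long with a flat end, then a round wooden handle 18 mm in diameter. 120 g. It starts upright in the crock, and stands there by itself; its z axis points up along the handle.
- brush_tip (a point): Centre of the flat lower end of the brush's head (z axis up along the handle).
- ready_tray: Low plywood ready tray, fixed; origin at the centre of its underside, x along its length. 330 x 150 mm outside, rim 12 mm high and 5 mm thick, floor 5 mm thick. Takes three cups in a row along x.
- cup_white_mid (a point): Centre, half-way up, of the white batter cup (plain batter): an open round steel cup, 64 mm outside, 56 mm inside, 85 mm tall, floor 5 mm thick, about 250 g, z axis up. None at the start if this cup is not there.
- cup_yellow_mid (a point): Centre, half-way up, of the yellow batter cup (custard batter): an open round steel cup, 64 mm outside, 56 mm inside, 85 mm tall, floor 5 mm thick, about 250 g, z axis up. None at the start if this cup is not there.
- cup_red_mid (a point): Centre, half-way up, of the red batter cup (bean batter): an open round steel cup, 64 mm outside, 56 mm inside, 85 mm tall, floor 5 mm thick, about 250 g, z axis up. None at the start if this cup is not there.
- oil_bottle: Bystander: amber oil bottle, 60 mm wide, 190 mm tall, behind the valve. Origin at its underside (leave it alone).
- bean_tin: Bystander: low tin, 68 mm wide, 65 mm tall, near the griddle. Origin at its underside (leave it alone).
- sugar_jar: Bystander: glass jar, 70 mm wide, 85 mm tall. Origin at its underside (leave it alone).
- bowl: Bystander: steel bowl, 120 mm wide, 50 mm tall. Origin at its underside (leave it alone).
- spatula: Bystander: spatula lying flat, under 30 mm high (leave it alone).

How it is judged:
On the way, in this order (a step that is already met when the one before it is completed fails the run):
1. the handwheel has been cranked anticlockwise to its stop (value of joint handwheel above 14.05 rad), for 0.05 s.
2. the valve is backed off a quarter turn, then the brush's end is at the bottom of the white cup (within 12 mm of its floor) (value of joint handwheel between 12.229 and 13.029 rad and horizontal distance between brush_tip and cup_white_mid below 0.024 m and angle between cup_white_mid's own z axis and vertical below 0.2 rad and z of brush_tip in the frame of cup_white_mid below -0.0255 m), for 0.1 s.
3. the brush's end is drawn up past half the height of the white cup (horizontal distance between brush_tip and cup_white_mid below 0.024 m and angle between cup_white_mid's own z axis and vertical below 0.2 rad and z of brush_tip in the frame of cup_white_mid between 0 and 0.12 m), for 0.05 s.
4. the brush's end is at the bottom of the white cup again (horizontal distance between brush_tip and cup_white_mid below 0.024 m and angle between cup_white_mid's own z axis and vertical below 0.2 rad and z of brush_tip in the frame of cup_white_mid below -0.0255 m), for 0.1 s.
5. the brush's end is at the bottom of the yellow cup (within 12 mm of its floor) (horizontal distance between brush_tip and cup_yellow_mid below 0.024 m and angle between cup_yellow_mid's own z axis and vertical below 0.2 rad and z of brush_tip in the frame of cup_yellow_mid below -0.0255 m), for 0.1 s.
6. the brush's end is drawn up past half the height of the yellow cup (horizontal distance between brush_tip and cup_yellow_mid below 0.024 m and angle between cup_yellow_mid's own z axis and vertical below 0.2 rad and z of brush_tip in the frame of cup_yellow_mid between 0 and 0.12 m), for 0.05 s.
7. the brush's end is at the bottom of the yellow cup again (all of step 5), for 0.1 s.
8. the brush's end is at the bottom of the red cup (within 12 mm of its floor) (horizontal distance between brush_tip and cup_red_mid below 0.024 m and angle between cup_red_mid's own z axis and vertical below 0.2 rad and z of brush_tip in the frame of cup_red_mid below -0.0255 m), for 0.1 s.
9. the brush's end is drawn up past half the height of the red cup (horizontal distance between brush_tip and cup_red_mid below 0.024 m and angle between cup_red_mid's own z axis and vertical below 0.2 rad and z of brush_tip in the frame of cup_red_mid between 0 and 0.12 m), for 0.05 s.
10. the brush's end is at the bottom of the red cup again (all of step 8), for 0.1 s.
At the end, for the whole second after the job is handed in: The handwheel is a quarter turn (within 0.4 rad) back from its open stop; every cup that is present stands upright (within 0.1 rad) on the floor of the ready tray, inside its rim; the brush stands head down in the crock, its end on the crock's floor (within 15 mm); all at rest and released (value of joint handwheel between 12.229 and 13.029 rad and angle between each of cup_white_mid, cup_yellow_mid, cup_red_mid's own z axis and vertical below 0.1 rad and x of cup_white_mid in the frame of ready_tray between -0.134 and 0.134 m and y of cup_white_mid in the frame of ready_tray between -0.044 and 0.044 m and z of cup_white_mid in the frame of ready_tray between 0.035 and 0.056 m and linear speed of each of cup_white, cup_yellow, cup_red, brush below 0.03 m/s and x of cup_yellow_mid in the frame of ready_tray between -0.134 and 0.134 m and y of cup_yellow_mid in the frame of ready_tray between -0.044 and 0.044 m and z of cup_yellow_mid in the frame of ready_tray between 0.035 and 0.056 m and x of cup_red_mid in the frame of ready_tray between -0.134 and 0.134 m and y of cup_red_mid in the frame of ready_tray between -0.044 and 0.044 m and z of cup_red_mid in the frame of ready_tray between 0.035 and 0.056 m and horizontal distance between brush_tip and crock below 0.02 m and z of brush_tip in the frame of crock below 0.02 m and angle between brush_tip's own z axis and vertical below 0.3 rad); the robot touches nothing.
It fails at once if a bystander (bottle, tin, jar, bowl or spatula) is moved more than 5 cm (distance of any of oil_bottle, bean_tin, sugar_jar, bowl, spatula from where it was at the start of the episode above 0.05 m).
Of cup_white, cup_yellow, cup_red only 2 to 3 are there at a start; the rules pass over those that are not, and their reading is None.
At some moment in a run one of cup_white, cup_yellow, cup_red may be knocked a few centimetres aside while the robot is not near it.
It also fails if it takes over 210 s, if anything falls off the work surface, if the arm or the gripper's body presses on something with over 40 N, if the wrist force passes 120 N, or if a joint passes its speed limit or range.

### The arm

A 6-joint arm with a two-finger parallel gripper is mounted at the origin on the work surface. World frame = base frame: x ahead of the robot, y to its left, z up, the work surface at z = 0. Lengths are in m, angles in rad, forces in N, time in s.
With the tool pointing down it reaches from about 0.3 to 0.775 m from the base axis. Payload 14.6 kg.
Tool frame: the origin (TCP) lies between the finger pads; the fingertips stand 22 mm ahead of it and the grasp point (between the pads) lies 3 mm ahead of it (env.tips_ahead is the x of the fingertips in the tool frame, in m); x points along the fingers, y is the direction in which the jaws open and shut, and the axes are right-handed (so a half turn about x gives the same grasp; the last joint's range is limited). The gripper opens to 94 mm and grips with 3 to 60 N. Pads are 16 mm wide; open, the fingers measure 119 mm over their backs; the gripper's body (75 mm by 177 mm) begins 78 mm behind the grasp point.
Start: joints at [-0.067, 0.3, 1.521, -0, 1.321, -0.067], TCP at [0.55, -0, 0.227] pointing down, gripper open.
Joint ranges: [-3.03, 3.03], [-0.79, 2.21], [0.23, 2.52], [-1.04, 4.18], [0, 3.07], [-2.55, 2.55]. Speed limits (rad/s): [2.22, 2.22, 2.57, 3.14, 3.14, 3.14].

### API

Orientations are given as [roll, pitch, yaw] about the fixed x, y, z axes, in that order (R = Rz(yaw) Ry(pitch) Rx(roll)).
In Python, from cell import env, optics gives the robot as it stands. The module is installed in compiled form; this text tells all that it offers.
- The arm moves only by the tool arm_command, never from a script. Its arguments are lists of equal length, an entry for each row: "dp": the shift along the tool's x, y, z in cm, a list of three; "yaw": the turn about the tool's x in degrees; "gripper": the finger opening in cm, from 0 to 9.4. In form: {"dp": [[tx, ty, tz], ...], "yaw": [yaw, ...], "gripper": [gripper, ...]}. A call has 1 to 8 rows; each row shifts and turns the commanded pose from where the row before left it, along the tool's axes as they then stand; what a row does not reach is not made up. A row lasts 1/8 s, in which the tool goes at most 62.5 mm and 10.7 degrees, less where a joint would pass 70% of its speed; a pose out of reach is approached as far as the arm can. A call is refused whole if a number of a shift passes 6.25 or a number of a turn 10.7, either way. A call with a gripper value outside its range is refused whole. The fingers move at their own pace and stop on an object; the grip force is fixed at half the most. Time passes only in rows, so rows that do not move let the fingers close. It gives the time, the measured TCP pose, the force and the opening at its end, in the units of the state.
- env.observe(): the state, without advancing time (a new reading comes with each control period).
- optics.camera(name): name is "scene" or "side" or "wrist"; returns a dict with "color" (480x640x3 uint8, red, green, blue), "intrinsics" (3x3 intrinsics, pixels), "cam_to_world" (4x4, takes a point from camera to world coordinates). Camera axes: x right, y down, z forward; pixel columns grow to the right and rows downward; lengths in m; the calibration is good to about 2 mm. A picture is of the moment at which its call begins. There is no depth.
- env.hand_in(): hands the job in, once; it reports no verdict.
The state is a dict: "t": time; "q": joint angles; "qd": joint speeds; "joint_torque": joint torques, N m; "position": TCP position; "eef_rot": TCP orientation; "force": force on the tool from outside, world axes, zero at the start; "ft_torque": the same for the moment, N m; "width": finger opening in m.
Only numpy, scipy, OpenCV 4.12 (cv2) and the standard library are available. Lean on these libraries where they do the work, as an engineer would, in place of code of your own. Each camera call takes 0.05 s, during which the arm holds its last target. There are 200 camera calls.

## Working session

There is one attempt and no reset: what is moved stays moved. The work goes in short steps, Python scripts to look and compute and a tool call to move; the robot and the scene stay as the last step left them, time stands still between calls to the robot, and variables do not carry over. Pictures are saved under pics/ and viewed, about 12 in all and at most 16, crops included, and the job is handed in when it is done.

Besides the shell and the picture viewer there is one more tool, called after "Emit:" as a command line: name --pt "numbers of a row" for each row, then --argument value for the rest. arm_command: Moves the arm, as the interface text tells. Its arguments: {"type":"object","properties":{"dp":{"type":"array","items":{"type":"array","items":{"type":"number"}}},"yaw":{"type":"array","items":{"type":"number"}},"gripper":{"type":"array","items":{"type":"number"}}},"required":["dp","yaw","gripper"]}

```bash
mkdir -p pics; cat > h.py <<'E'
from cell import env, optics
import cv2, numpy as np
def shot(n,f=None):
    c=optics.camera(n)
    if f: cv2.imwrite('pics/'+f,c['color'][:,:,::-1])
    return c
def ray(c,u,v):
    K=np.array(c['intrinsics']);T=np.array(c['cam_to_world'])
    return T[:3,3],T[:3,:3]@np.linalg.solve(K,[u,v,1.])
def onz(c,u,v,z):
    o,d=ray(c,u,v);return o+d*(z-o[2])/d[2]
def proj(c,p):
    K=np.array(c['intrinsics']);T=np.array(c['cam_to_world'])
    q=K@(T[:3,:3].T@(np.array(p)-T[:3,3]));return q[:2]/q[2]
E
python3 - <<'E'
from h import *
for n in('scene','side','wrist'):
    c=shot(n,n+'0.png');print(n,np.round(c['cam_to_world'],3).tolist(),np.round(c['intrinsics'],1).tolist())
print(env.observe(), env.tips_ahead)
E
```

```text
scene [[0.791, 0.475, -0.386, 1.058], [0.612, -0.627, 0.483, -0.672], [-0.013, -0.618, -0.786, 1.285], [0.0, 0.0, 0.0, 1.0]] [[602.4, 0.0, 305.9], [0.0, 602.4, 227.6], [0.0, 0.0, 1.0]]
side [[-0.937, -0.233, 0.261, 0.071], [-0.35, 0.64, -0.684, 1.073], [-0.008, -0.732, -0.681, 1.172], [0.0, 0.0, 0.0, 1.0]] [[528.7, 0.0, 322.4], [0.0, 528.7, 245.1], [0.0, 0.0, 1.0]]
wrist [[1.0, -0.0, 0.0, 0.55], [-0.0, -0.969, -0.247, 0.071], [0.0, 0.247, -0.969, 0.384], [0.0, 0.0, 0.0, 1.0]] [[383.6, 0.0, 320.3], [0.0, 383.6, 239.3], [0.0, 0.0, 1.0]]
{'t': 0.15, 'q': array([-6.65881243e-02,  3.00318897e-01,  1.52140095e+00,  2.01850973e-05,
        1.32070867e+00, -6.66037762e-02]), 'qd': array([ 0.00109143, -0.00247723, -0.0003849 , -0.0007322 , -0.00155679,
       -0.00141195]), 'joint_torque': array([-2.50185103e-04, -5.31960297e+01, -3.52822959e+01,  7.07691838e-02,
        2.35654798e-02, -3.66386917e-05]), 'position': array([5.49831367e-01, 1.97172267e-05, 2.27046018e-01]), 'eef_rot': array([-1.6607882 ,  1.56996023,  3.05161143]), 'force': array([-0.13672667,  0.23140814,  0.00029886]), 'ft_torque': array([ 0.0037097 , -0.03872835,  0.00511367]), 'width': 0.0942176063012863} 0.022
```

View pics/scene0.png

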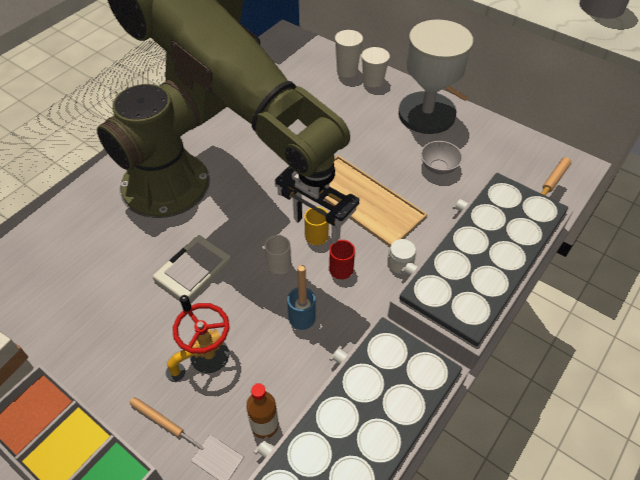

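View pics/side0.png

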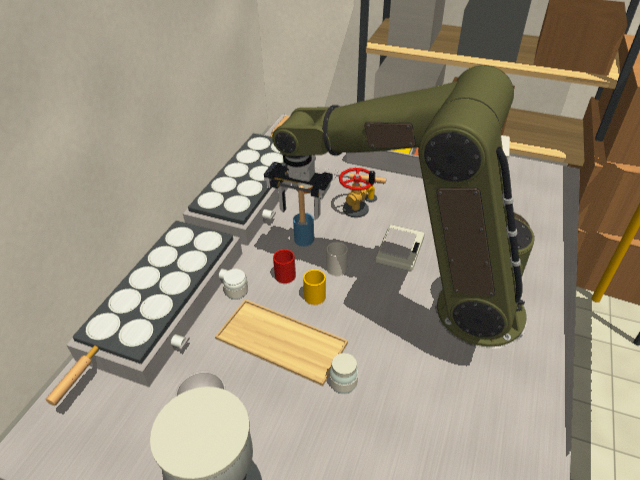

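```bash
python3 - <<'E'
import cv2,numpy as np
a=cv2.imread('pics/scene0.png')[180:380,150:420];b=cv2.imread('pics/side0.png')[150:350,210:480]
cv2.imwrite('pics/crop0.png',np.vstack([cv2.resize(a[:, :],None,fx=2.9,fy=2.9,interpolation=2)[:300*2]])[:580])
cv2.imwrite('pics/crop1.png',cv2.resize(b,None,fx=2.9,fy=2.9,interpolation=2))
E
```

```text
(no output)
```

View pics/crop0.png

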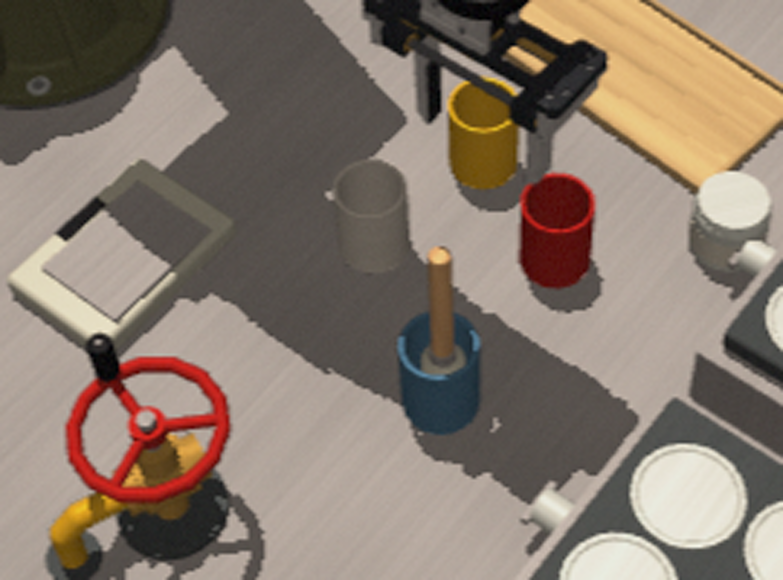

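View pics/crop1.png

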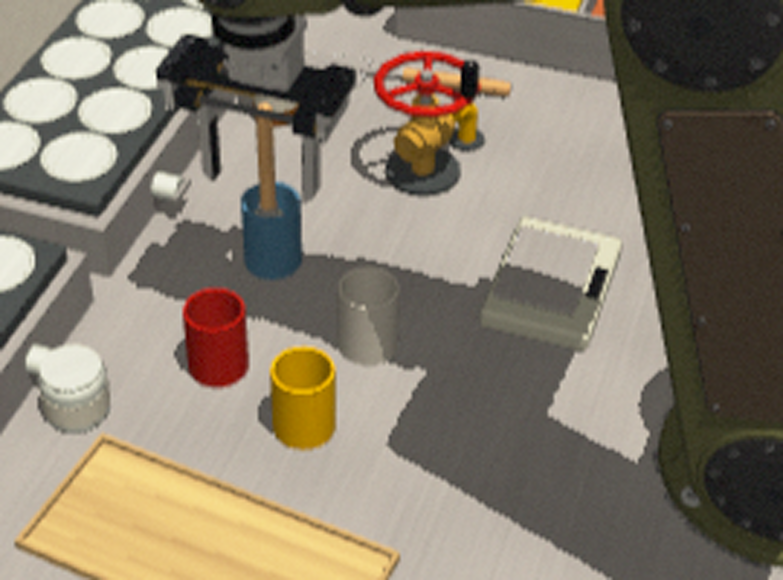

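```bash
python3 - <<'E'
from h import *
s=shot('scene');d=shot('side')
S=lambda x,y:(150+x/2.9-.3,180+y/2.9-.3)
D=lambda x,y:(210+x/2.9-.3,150+y/2.9-.3)
for n,a,b,z in [('white',(370,190),(368,290),.085),('yellow',(483,106),(303,371),.085),('red',(557,203),(215,312),.085),('hub',(147,428),(427,83),.132),('knob',(102,357),(470,80),.16),('crock',(439,347),(271,205),.09),('brushtop',(439,254),(266,107),.216)]:
    print(n,onz(s,*S(*a),z).round(4),onz(d,*D(*b),z).round(4))
for p in [(425,214),(392,243)]: print('trayS',onz(s,*p,.012).round(3))
for p in [(245,304),(218,340),(328,379),(347,345)]: print('trayD',onz(d,*p,.012).round(3))
for n,p in [('bottle',(258,390))]: print(n,onz(s,*p,.19))
print('tin',onz(s,402,246,.065), 'jar',onz(d,343,363,.085))
E
```

```text
white [ 0.4464 -0.0221  0.085 ] [ 0.4413 -0.0139  0.085 ]
yellow [0.4675 0.1101 0.085 ] [0.4627 0.1164 0.085 ]
red [0.5816 0.0633 0.085 ] [0.5766 0.07   0.085 ]
hub [ 0.4779 -0.3182  0.132 ] [ 0.4764 -0.3172  0.132 ]
knob [ 0.4235 -0.304   0.16  ] [ 0.4219 -0.3016  0.16  ]
crock [ 0.5914 -0.1116  0.09  ] [ 0.5837 -0.1     0.09  ]
brushtop [ 0.5913 -0.1076  0.216 ] [ 0.588  -0.1076  0.216 ]
trayS [0.663 0.343 0.012]
trayS [0.645 0.205 0.012]
trayD [0.639 0.218 0.012]
trayD [0.65  0.358 0.012]
trayD [0.329 0.37  0.012]
trayD [0.317 0.254 0.012]
bottle [ 0.68890076 -0.36686841  0.19      ]
tin [0.68721275 0.17608946 0.065     ] jar [0.29361168 0.35920974 0.085     ]
```

```bash
cat >> h.py <<'E'
from scipy.spatial.transform import Rotation as Ro
def st():
    o=env.observe();R=Ro.from_euler('xyz',o['eef_rot']).as_matrix()
    return o,R
def to(p):
    o,R=st(); d=np.array(p)-o['position']; return (R.T@d*100).round(2)
E
python3 - <<'E'
from h import *
o,R=st();print(R.round(3),o['position'])
print(to([.4225,-.303,.24]))
E
```

```text
[[-0.  1. -0.]
 [ 0. -0. -1.]
 [-1. -0. -0.]] [ 5.49897017e-01 -1.47266820e-05  2.27217529e-01]
[ -1.27 -12.74  30.3 ]
```

Emit:
arm_command --pt "-3 -6 0" --pt "0 -6 3" --pt "0 -0.7 6" --pt "0 0 6" --pt "0 0 6" --pt "0 0 6" --pt "0 0 3.3" --pt "0 0 0" --yaw '[0,0,0,0,0,0,0,0]' --gripper '[5,5,5,5,5,5,5,5]'

```text
t: 1.25
position: [0.4307, -0.3025, 0.2548]
eef_rot: [-2.154, 1.57, 2.556]
force: [-0.2, -0.1, -0.1]
width: 0.0495
```

```bash
python3 - <<'E'
from h import *
c=shot('wrist','w1.png');print(np.round(c['cam_to_world'],3).tolist())
for p in [(.4225,-.303,.181),(.477,-.3175,.132)]: print(proj(c,p))
E
```

```text
[[1.0, -0.003, -0.0, 0.431], [-0.003, -0.969, -0.246, -0.231], [0.0, 0.246, -0.969, 0.412], [0.0, 0.0, 0.0, 1.0]]
[306.74993142 259.58527641]
[380.52322463 258.46201442]
```

View pics/w1.png

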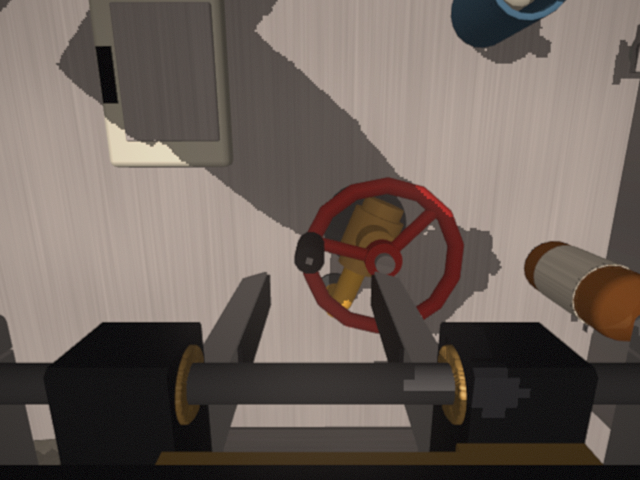

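```bash
python3 - <<'E'
from h import *
c=shot('wrist')
im=cv2.cvtColor(c['color'],cv2.COLOR_RGB2HSV)
m=(((im[:,:,0]<6)|(im[:,:,0]>174))&(im[:,:,1]>150)&(im[:,:,2]>50)).astype(np.uint8);m[:,:250]=0;m[:150]=0;m[345:]=0;m[:,480:]=0
cs=max(cv2.findContours(m,cv2.RETR_EXTERNAL,2)[0],key=cv2.contourArea);h=cv2.convexHull(cs);e=cv2.fitEllipse(h);print(e,onz(c,*e[0],.134))
print('knob',onz(c,310,262,.181),onz(c,309,268,.181),'hub',onz(c,385,261,.138))
print(to([.422,-.303,.168]))
E
```

```text
((387.2975769042969, 251.28355407714844), (140.67184448242188, 154.80126953125), 120.64668273925781) [ 0.48186545 -0.30993734  0.134     ]
knob [ 0.42476315 -0.30337505  0.181     ] [ 0.42409641 -0.30736091  0.181     ] hub [ 0.47973081 -0.31635122  0.138     ]
[ 8.72 -0.91  0.26]
```

Emit:
arm_command --pt "0 -0.75 0" --pt "4 0 0.1" --pt "4.6 0 0" --pt "0 0 0" --pt "0 0 0" --pt "0 0 0" --pt "0 0 0" --yaw '[0,0,0,0,0,0,0]' --gripper '[5,5,5,5,1,1,1]'

```text
t: 2.22
position: [0.424, -0.3021, 0.1705]
eef_rot: [0.867, 1.569, -0.704]
force: [0.9, -0.3, -0.6]
width: 0.023
```

```bash
python3 - <<'E'
from h import *
o,R=st();print(o['position'],o['force'],o['width'],R.round(3).tolist())
H=np.array([.478,-.317]);p=o['position'][:2];d=p-H;print(np.hypot(*d),np.degrees(np.arctan2(d[1],d[0])))
a0=np.arctan2(d[1],d[0])
for k in range(16):
    a=a0+np.radians(22.5)*k;b=a+np.radians(22.5)
    w=.056*np.array([np.cos(b)-np.cos(a),np.sin(b)-np.sin(a),0])
    print(k,(R.T@w*100).round(2).tolist(),end=' ')
E
```

```text
[ 0.42399016 -0.30214846  0.17052399] [ 0.86263097 -0.28244398 -0.61660424] 0.02296137542870184 [[0.001, 1.0, 0.0], [-0.001, 0.0, -1.0], [-1.0, 0.001, 0.001]]
0.056014565667168635 164.62489701756672
0 [0.0, -0.16, 2.18] 1 [0.0, 0.69, 2.07] 2 [0.0, 1.43, 1.65] 3 [0.0, 1.95, 0.98] 4 [0.0, 2.18, 0.16] 5 [0.0, 2.07, -0.69] 6 [0.0, 1.65, -1.43] 7 [-0.0, 0.98, -1.95] 8 [-0.0, 0.16, -2.18] 9 [-0.0, -0.69, -2.07] 10 [-0.0, -1.43, -1.65] 11 [-0.0, -1.95, -0.98] 12 [-0.0, -2.18, -0.16] 13 [-0.0, -2.07, 0.69] 14 [-0.0, -1.65, 1.43] 15 [0.0, -0.98, 1.95]
```

Emit:
arm_command --pt "0 0 0" --pt "0 0 0" --pt "0 -0.16 2.18" --pt "0 0.69 2.07" --pt "0 1.43 1.65" --pt "0 1.95 0.98" --yaw '[0,0,0,0,0,0]' --gripper '[1,1,1,1,1,1]'

```text
t: 2.98
position: [0.4633, -0.3709, 0.1702]
eef_rot: [2.54, 1.57, 0.969]
force: [1.5, 17.0, 10.4]
width: 0.0199
```

```bash
cat >> h.py <<'E'
def ang(H=(.478,-.317)):
    o,R=st();d=o['position'][:2]-np.array(H);print(o['position'].round(4),'r',np.hypot(*d).round(4),'ang',np.degrees(np.arctan2(d[1],d[0])).round(1),o['force'].round(1),o['width'].round(4))
E
python3 -c "from h import *;ang()"
```

```text
Traceback (most recent call last):
  File "h.py", line 22, in ang
    o,R=st();d=o['position'][:2]-np.array(H);print(o['position'].round(4),'r',np.hypot(*d).round(4),'ang',np.degrees(np.arctan2(d[1],d[0])).round(1),o['force'].round(1),o['width'].round(4))
                                                                                                                                                                         ^^^^^^^^^^^^^^^^
AttributeError: 'float' object has no attribute 'round'
```

Emit:
arm_command --pt "0 2.18 0.06" --pt "0 2.07 -0.69" --pt "0 1.65 -1.43" --pt "0 0.98 -1.95" --pt "0 0.16 -2.18" --pt "0 -0.69 -2.07" --pt "0 -1.43 -1.65" --pt "0 -1.95 -0.98" --yaw '[0,0,0,0,0,0,0,0]' --gripper '[1,1,1,1,1,1,1,1]'

```text
t: 3.98
position: [0.4925, -0.2618, 0.1703]
eef_rot: [0.629, 1.568, -0.941]
force: [-1.9, -19.0, 4.6]
width: 0.0193
```

```bash
sed -i "s/,o\['width'\].round(4)/,o['width']/" h.py
python3 -c "from h import *;ang()"
```

```text
[ 0.4925 -0.2618  0.1703] r 0.0571 ang 75.2 [ -1.9 -19.    4.6] 0.019253286680016385
```

Emit:
arm_command --pt "0 -2.18 -0.1" --pt "0 -2.07 0.69" --pt "0 -1.65 1.43" --pt "0 -0.98 1.95" --pt "0 -0.16 2.18" --pt "0 0.69 2.07" --pt "0 1.43 1.65" --pt "0 1.95 0.98" --yaw '[0,0,0,0,0,0,0,0]' --gripper '[1,1,1,1,1,1,1,1]'

```text
t: 4.97
position: [0.4632, -0.3708, 0.1702]
eef_rot: [1.76, 1.57, 0.188]
force: [0.7, 13.1, 11.2]
width: 0.0194
```

```bash
python3 -c "
from h import *;ang((.478,-.3165));o,R=st();print(R.round(3).tolist())"
```

```text
[ 0.4632 -0.3708  0.1702] r 0.0563 ang -105.2 [ 0.7 13.1 11.2] 0.019446076072319626
[[0.0, 1.0, -0.001], [0.0, -0.001, -1.0], [-1.0, 0.0, -0.0]]
```

Emit:
arm_command --pt "0 0 0" --pt "0 0 0.2" --pt "0 0 0" --yaw '[0,0,0]' --gripper '[1,1,1]'

```text
t: 5.35
position: [0.464, -0.371, 0.1703]
eef_rot: [2.298, 1.568, 0.728]
force: [3.7, 10.3, 9.2]
width: 0.0194
```

Emit:
arm_command --pt "0 2.18 -0.06" --pt "0 2.07 -0.7" --pt "0 0 0" --yaw '[0,0,0]' --gripper '[1,1,1]'

```text
t: 5.72
position: [0.5069, -0.3641, 0.1703]
eef_rot: [1.188, 1.569, -0.382]
force: [1.3, 1.0, 7.1]
width: 0.0195
```

```bash
python3 -c "
from h import *;ang((.478,-.3165))
for t in range(300,660,15):
    print(t,[[0,round(-.733*np.sin(np.radians(t+s)),2),round(-.733*np.cos(np.radians(t+s)),2)] for s in(3.75,11.25)])
"
```

```text
[ 0.5069 -0.3641  0.1703] r 0.0557 ang -58.8 [1.3 1.  7.1] 0.019520494246707515
300 [[0, np.float64(0.61), np.float64(-0.41)], [0, np.float64(0.55), np.float64(-0.48)]]
315 [[0, np.float64(0.48), np.float64(-0.55)], [0, np.float64(0.41), np.float64(-0.61)]]
330 [[0, np.float64(0.32), np.float64(-0.66)], [0, np.float64(0.24), np.float64(-0.69)]]
345 [[0, np.float64(0.14), np.float64(-0.72)], [0, np.float64(0.05), np.float64(-0.73)]]
360 [[0, np.float64(-0.05), np.float64(-0.73)], [0, np.float64(-0.14), np.float64(-0.72)]]
375 [[0, np.float64(-0.24), np.float64(-0.69)], [0, np.float64(-0.32), np.float64(-0.66)]]
390 [[0, np.float64(-0.41), np.float64(-0.61)], [0, np.float64(-0.48), np.float64(-0.55)]]
405 [[0, np.float64(-0.55), np.float64(-0.48)], [0, np.float64(-0.61), np.float64(-0.41)]]
420 [[0, np.float64(-0.66), np.float64(-0.32)], [0, np.float64(-0.69), np.float64(-0.24)]]
435 [[0, np.float64(-0.72), np.float64(-0.14)], [0, np.float64(-0.73), np.float64(-0.05)]]
450 [[0, np.float64(-0.73), np.float64(0.05)], [0, np.float64(-0.72), np.float64(0.14)]]
465 [[0, np.float64(-0.69), n
[... 415 characters left out ...]

540 [[0, np.float64(0.05), np.float64(0.73)], [0, np.float64(0.14), np.float64(0.72)]]
555 [[0, np.float64(0.24), np.float64(0.69)], [0, np.float64(0.32), np.float64(0.66)]]
570 [[0, np.float64(0.41), np.float64(0.61)], [0, np.float64(0.48), np.float64(0.55)]]
585 [[0, np.float64(0.55), np.float64(0.48)], [0, np.float64(0.61), np.float64(0.41)]]
600 [[0, np.float64(0.66), np.float64(0.32)], [0, np.float64(0.69), np.float64(0.24)]]
615 [[0, np.float64(0.72), np.float64(0.14)], [0, np.float64(0.73), np.float64(0.05)]]
630 [[0, np.float64(0.73), np.float64(-0.05)], [0, np.float64(0.72), np.float64(-0.14)]]
645 [[0, np.float64(0.69), np.float64(-0.24)], [0, np.float64(0.66), np.float64(-0.32)]]
```

Emit:
arm_command --pt "0 0.61 -0.41" --pt "0 0.55 -0.48" --yaw '[0,0]' --gripper '[1,1]'

```text
t: 5.98
position: [0.5173, -0.3559, 0.1703]
eef_rot: [0.628, 1.57, -0.942]
force: [-3.8, 0.4, 7.2]
width: 0.0194
```

Emit:
arm_command --pt "0 0.48 -0.55" --pt "0 0.41 -0.61" --yaw '[0,0]' --gripper '[1,1]'

```text
t: 6.22
position: [0.5262, -0.3443, 0.1703]
eef_rot: [0.618, 1.569, -0.953]
force: [-3.2, -0.5, 7.0]
width: 0.0195
```

Emit:
arm_command --pt "0 0.32 -0.66" --pt "0 0.24 -0.69" --yaw '[0,0]' --gripper '[1,1]'

```text
t: 6.48
position: [0.5318, -0.3308, 0.1703]
eef_rot: [0.649, 1.569, -0.922]
force: [-3.3, -1.0, 6.3]
width: 0.0194
```

Emit:
arm_command --pt "0 0.14 -0.72" --pt "0 0.05 -0.73" --yaw '[0,0]' --gripper '[1,1]'

```text
t: 6.72
position: [0.5337, -0.3163, 0.1703]
eef_rot: [0.727, 1.569, -0.844]
force: [-2.9, -2.0, 7.0]
width: 0.0191
```

Emit:
arm_command --pt "0 -0.05 -0.73" --pt "0 -0.14 -0.72" --yaw '[0,0]' --gripper '[1,1]'

```text
t: 6.98
position: [0.5318, -0.3018, 0.1703]
eef_rot: [0.772, 1.569, -0.799]
force: [-2.1, -2.1, 6.7]
width: 0.0194
```

Emit:
arm_command --pt "0 -0.24 -0.69" --pt "0 -0.32 -0.66" --yaw '[0,0]' --gripper '[1,1]'

```text
t: 7.22
position: [0.5262, -0.2883, 0.1703]
eef_rot: [0.835, 1.569, -0.735]
force: [-1.3, -2.9, 6.5]
width: 0.0194
```

Emit:
arm_command --pt "0 -0.41 -0.61" --pt "0 -0.48 -0.55" --yaw '[0,0]' --gripper '[1,1]'

```text
t: 7.48
position: [0.5173, -0.2767, 0.1703]
eef_rot: [0.877, 1.569, -0.693]
force: [-0.8, -3.0, 4.9]
width: 0.0192
```

Emit:
arm_command --pt "0 -0.55 -0.48" --pt "0 -0.61 -0.41" --yaw '[0,0]' --gripper '[1,1]'

```text
t: 7.72
position: [0.5057, -0.2678, 0.1703]
eef_rot: [0.974, 1.569, -0.597]
force: [1.5, -2.8, 4.8]
width: 0.0191
```

Emit:
arm_command --pt "0 -0.66 -0.32" --pt "0 -0.69 -0.24" --yaw '[0,0]' --gripper '[1,1]'

```text
t: 7.98
position: [0.4942, -0.2626, 0.1707]
eef_rot: [1.203, 1.562, -0.368]
force: [43.5, -10.0, -17.3]
width: 0.0199
```

```bash
python3 -c "
from h import *;ang((.478,-.3165))
a=np.linspace(75,-17,7);p=.056*np.c_[np.cos(np.radians(a)),np.sin(np.radians(a))]*100
print([[0,float(x.round(2)),float(-y.round(2))] for x,y in np.diff(p,axis=0)])
"
```

```text
[ 0.4942 -0.2626  0.1707] r 0.0563 ang 73.2 [ 43.5 -10.  -17.3] 0.019857453813647067
[[0, 1.38, 0.58], [0, 1.18, 0.92], [0, 0.89, 1.2], [0, 0.54, 1.39], [0, 0.16, 1.49], [0, -0.24, 1.47]]
```

Emit:
arm_command --pt "0 0 0" --pt "0 1.38 0.58" --pt "0 1.18 0.92" --pt "0 0.89 1.2" --pt "0 0.54 1.39" --pt "0 0.16 1.49" --pt "0 -0.24 1.47" --pt "0 0 0" --yaw '[0,0,0,0,0,0,0,0]' --gripper '[1,1,1,1,1,1,1,1]'

```text
t: 8.98
position: [0.5308, -0.3336, 0.1705]
eef_rot: [0.547, 1.57, -1.025]
force: [-3.5, -0.6, 10.4]
width: 0.0192
```

```bash
python3 -c "
from h import *;ang((.478,-.3165))
"
```

```text
[ 0.5308 -0.3336  0.1705] r 0.0555 ang -17.9 [-3.5 -0.6 10.4] 0.019221238722644973
```

Emit:
arm_command --pt "0 0 0" --pt "0 0 0" --pt "-4 0 0" --pt "-5 0 0" --pt "0 2 -6" --pt "0 2 -6" --pt "0 1.9 -6" --pt "0 0 -4.5" --yaw '[0,0,0,0,0,0,0,0]' --gripper '[5,5,5,5,5,5,5,5]'

```text
t: 9.98
position: [0.5898, -0.1067, 0.2589]
eef_rot: [-2.201, 1.57, 2.513]
force: [0.2, -0.1, -0.3]
width: 0.0502
```

```bash
python3 - <<'E'
from h import *
c=shot('wrist','w2.png');s=shot('scene','s2.png');d=shot('side','d2.png')
o,_=st();print(o['position'],proj(c,(.59,-.108,.216)))
a=cv2.imread('pics/w2.png')[100:480,80:560];b=cv2.imread('pics/d2.png')[150:340,210:450]
cv2.imwrite('pics/c2.png',np.hstack([a,cv2.resize(b,(480,380))])[:, :800])
E
```

```text
[ 0.58940696 -0.10756511  0.25934572] [320.12066616 277.55118098]
```

View pics/c2.png

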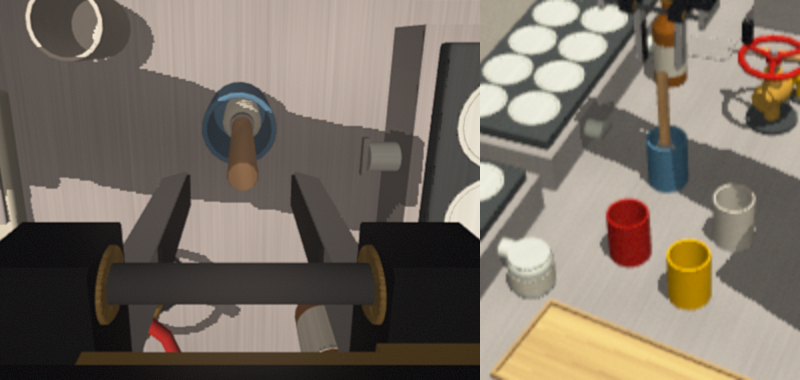

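Emit:
arm_command --pt "5 0 0" --pt "4.9 0 0.1" --pt "0 0 0" --pt "0 0 0" --pt "0 0 0" --pt "0 0 0" --pt "0 0 0" --pt "0 0 0" --yaw '[0,0,0,0,0,0,0,0]' --gripper '[5,5,5,1,1,1,1,1]'

```text
t: 11.12
position: [0.5896, -0.1106, 0.1612]
eef_rot: [1.258, 1.57, -0.313]
force: [-0.2, -0.4, 5.2]
width: 0.0174
```

Emit:
arm_command --pt "-5 0 0" --pt "-5 0 0" --pt "-1.5 0 0" --pt "0 0 0" --yaw '[0,0,0,0]' --gripper '[1,1,1,1]'

```text
t: 11.62
position: [0.5893, -0.1105, 0.2753]
eef_rot: [1.321, 1.57, -0.25]
force: [0.7, -0.4, -1.8]
width: 0.0176
```

```bash
python3 - <<'E'
from h import *
o,_=st();print(o['position'],o['width'],o['force'])
c=shot('wrist','w3.png');d=shot('side','d3.png')
a=cv2.imread('pics/w3.png')[0:380,0:480];b=cv2.imread('pics/d3.png')[130:320,210:450]
cv2.imwrite('pics/c3.png',np.hstack([a,cv2.resize(b,(480,380))])[:, :800])
T=np.array([*o['position'][:2],o['position'][2]-.153]);print(T,proj(c,T),proj(d,T))
E
```

```text
[ 0.58930605 -0.11046609  0.27528976] 0.017620413935215504 [ 0.74425092 -0.37376166 -1.75613014]
[ 0.58930605 -0.11046609  0.12228976] [319.61159471 230.48608854] [302.42561841 210.10475425]
```

View pics/c3.png

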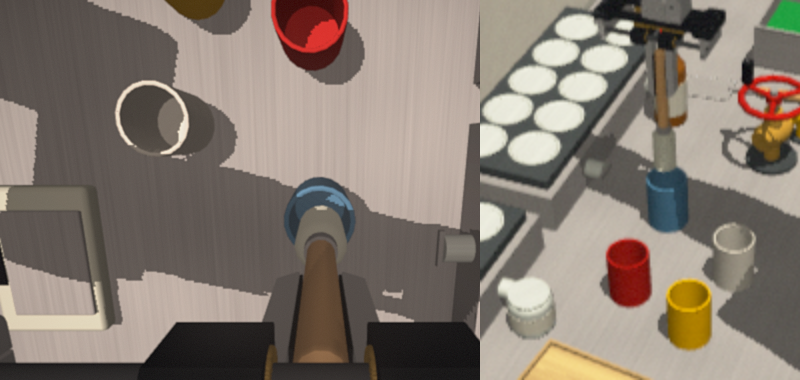

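```bash
python3 - <<'E'
from h import *
c=shot('wrist');print('white',onz(c,151.5,118,.085),'crock',onz(c,319.5,212,.09))
w=onz(c,151.5,118,.085);print(to([w[0],w[1],.275]))
E
```

```text
white [ 0.44343892 -0.01899191  0.085     ] crock [ 0.58816736 -0.10015087  0.09      ]
[ -0.12 -14.54  -9.14]
```

Emit:
arm_command --pt "0 -5 -3.1" --pt "0 -5 -3.1" --pt "0 -4.55 -2.95" --pt "0 0 0" --pt "0 0 0" --yaw '[0,0,0,0,0]' --gripper '[1,1,1,1,1]'

```text
t: 12.4
position: [0.4441, -0.0191, 0.2749]
eef_rot: [-1.518, 1.57, -3.088]
force: [0.1, 0.2, -1.6]
width: 0.0176
```

```bash
python3 - <<'E'
from h import *
o,_=st();print(o['position'],o['width'],o['force'])
c=shot('wrist','w4.png');print(to([.4435,-.019,.165]),proj(c,(.4435,-.019,.085)))
cv2.imwrite('pics/c4.png',cv2.imread('pics/w4.png')[80:330,160:480])
E
```

```text
[ 0.44405621 -0.01911352  0.27493655] 0.01762097991437828 [ 0.14070025  0.21275059 -1.58962353]
[10.98 -0.07 -0.03] [319.23216257 221.40108298]
```

View pics/c4.png

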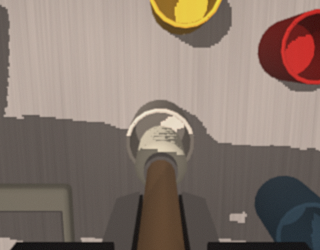

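Emit:
arm_command --pt "5 0 0" --pt "4 0 0" --pt "2 0 0" --pt "0 0 0" --pt "0 0 0" --yaw '[0,0,0,0,0]' --gripper '[1,1,1,1,1]'

```text
t: 13.08
position: [0.4445, -0.0193, 0.166]
eef_rot: [1.454, 1.57, -0.117]
force: [1.0, 0.5, -1.3]
width: 0.0177
```

Emit:
arm_command --pt "0.3 0 0" --pt "0 0 0" --pt "0 0 0" --yaw '[0,0,0]' --gripper '[1,1,1]'

```text
t: 13.45
position: [0.4439, -0.019, 0.1627]
eef_rot: [1.419, 1.57, -0.152]
force: [-0.4, 0.1, -1.1]
width: 0.0176
```

Emit:
arm_command --pt "0.3 0 0" --pt "0 0 0" --pt "0 0 0" --yaw '[0,0,0]' --gripper '[1,1,1]'

```text
t: 13.82
position: [0.4443, -0.019, 0.1601]
eef_rot: [1.436, 1.569, -0.135]
force: [0.2, -0.1, 7.1]
width: 0.0176
```

Emit:
arm_command --pt "-3 0 0" --pt "-3.3 0 0" --pt "0 0 0" --pt "3 0 0" --pt "3.1 0 0" --pt "0 0 0" --pt "0 0 0" --pt "0 0 0" --yaw '[0,0,0,0,0,0,0,0]' --gripper '[1,1,1,1,1,1,1,1]'

```text
t: 14.82
position: [0.4438, -0.019, 0.1616]
eef_rot: [1.328, 1.57, -0.243]
force: [-0.2, -0.3, -0.0]
width: 0.0176
```

Emit:
arm_command --pt "0 0 0" --pt "-5 0 0" --pt "-5 0 0" --pt "-1.3 0 0" --pt "0 0 0" --yaw '[0,0,0,0,0]' --gripper '[1,1,1,1,1]'

```text
t: 15.45
position: [0.4438, -0.019, 0.2743]
eef_rot: [1.398, 1.57, -0.173]
force: [0.9, 0.7, -1.3]
width: 0.0178
```

```bash
cat >> h.py <<'E'
def cup(c,col,near=None):
    "rim-hull of coloured cup -> xy at rim height, by fitting the rim ellipse from the projected circle model-free: topmost mask"
    h=cv2.cvtColor(c['color'],cv2.COLOR_RGB2HSV);H,S,V=cv2.split(h)
    m={'red':((H<6)|(H>174))&(S>150)&(V>60),'yellow':(H>18)&(H<32)&(S>150)&(V>60)}[col].astype(np.uint8)
    m=cv2.morphologyEx(m,cv2.MORPH_OPEN,np.ones((3,3),np.uint8))
    cs=sorted(cv2.findContours(m,cv2.RETR_EXTERNAL,2)[0],key=cv2.contourArea)[::-1][:3]
    return [(cv2.boundingRect(k),cv2.contourArea(k)) for k in cs]
E
python3 - <<'E'
from h import *
o,_=st();print(o['position'],o['width'],o['force'])
c=shot('wrist','w5.png');s=shot('scene','s5.png');d=shot('side','d5.png')
for n,k in (('w',c),('s',s),('d',d)): print(n,cup(k,'red'),cup(k,'yellow'))
a=cv2.imread('pics/w5.png')[0:300,150:550];b=cv2.imread('pics/d5.png')[200:350,200:400]
cv2.imwrite('pics/c5.png',np.hstack([a,cv2.resize(b,(400,300))]))
E
```

```text
[ 0.44379278 -0.01899449  0.27430767] 0.017766264306421774 [ 0.87292147  0.69229917 -1.2530507 ]
w [((419, 90, 95, 75), 5127.0)] [((308, 27, 75, 82), 4680.0)]
s [((173, 303, 56, 51), 1188.5), ((330, 240, 25, 39), 792.5), ((252, 384, 13, 16), 156.5)] [((23, 408, 86, 72), 3246.5), ((305, 207, 24, 38), 749.5), ((168, 351, 23, 25), 250.0)]
d [((273, 249, 22, 34), 580.5), ((300, 143, 8, 7), 37.0), ((352, 175, 7, 6), 16.0)] [((592, 205, 48, 97), 892.5), ((303, 270, 22, 35), 631.5), ((346, 187, 28, 23), 297.5)]
```

View pics/c5.png

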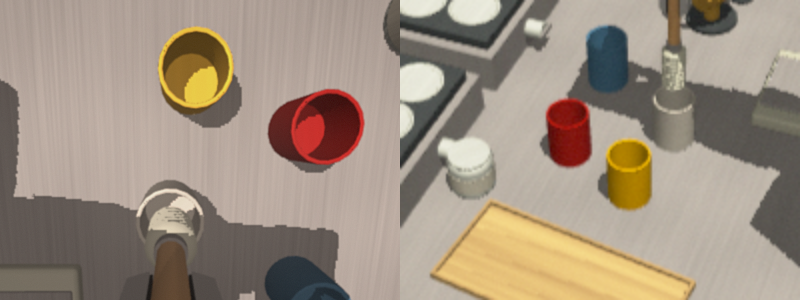

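```bash
python3 - <<'E'
from h import *
c=shot('wrist');y=onz(c,347,66,.085);r=onz(c,477.5,126.5,.085);print(y,r,to([*y[:2],.275]))
E
```

```text
[0.46565803 0.11367624 0.085     ] [0.57918313 0.06527349 0.085     ] [ -0.2    2.23 -13.26]
```

Emit:
arm_command --pt "0 0.8 -5" --pt "0 0.8 -5" --pt "0 0.6 -3.25" --pt "0 0 0" --pt "5 0 0" --pt "4.3 0 0" --pt "2 0 0" --pt "0 0 0" --yaw '[0,0,0,0,0,0,0,0]' --gripper '[1,1,1,1,1,1,1,1]'

```text
t: 16.65
position: [0.465, 0.1127, 0.1599]
eef_rot: [-1.382, 1.567, -2.953]
force: [0.1, -0.2, -1.0]
width: 0.0175
```

Emit:
arm_command --pt "0 0 0" --pt "0 0 0" --pt "-3 0 0" --pt "-3.3 0 0" --pt "0 0 0" --pt "3 0 0" --pt "3.3 0 0" --pt "0 0 0" --yaw '[0,0,0,0,0,0,0,0]' --gripper '[1,1,1,1,1,1,1,1]'

```text
t: 17.65
position: [0.4646, 0.1133, 0.1593]
eef_rot: [-1.4, 1.566, -2.971]
force: [-0.6, 0.4, -0.9]
width: 0.0176
```

Emit:
arm_command --pt "0 0 0" --pt "0 0 0" --yaw '[0,0]' --gripper '[1,1]'

```text
t: 17.9
position: [0.4662, 0.1136, 0.1624]
eef_rot: [1.753, 1.569, 0.182]
force: [0.8, 0.9, -0.7]
width: 0.0177
```

Emit:
arm_command --pt "-5 0 0" --pt "-5 0 0" --pt "-1.3 0 0" --pt "0 0 0" --yaw '[0,0,0,0]' --gripper '[1,1,1,1]'

```text
t: 18.4
position: [0.4658, 0.1135, 0.2747]
eef_rot: [1.72, 1.57, 0.149]
force: [0.1, 0.6, -1.5]
width: 0.0175
```

```bash
python3 - <<'E'
from h import *
c=shot('wrist','w6.png');s=shot('scene','s6.png');d=shot('side','d6.png')
for n,k in (('w',c),('s',s),('d',d)): print(n,cup(k,'red'),cup(k,'yellow'))
print(to([.579,.066,.275]))
a=cv2.imread('pics/w6.png')[0:400,150:640];b=cv2.imread('pics/d6.png')[200:350,200:400]
cv2.imwrite('pics/c6.png',np.hstack([cv2.resize(a,(400,326))[:300],cv2.resize(b,(400,300))]))
E
```

```text
w [((407, 234, 66, 68), 3210.0), ((401, 223, 29, 12), 141.0)] [((286, 188, 66, 54), 639.5)]
s [((173, 303, 56, 51), 1193.0), ((329, 240, 26, 39), 790.5), ((252, 384, 13, 16), 156.5)] [((23, 408, 86, 72), 3246.5), ((305, 209, 24, 36), 709.0), ((168, 351, 23, 25), 249.0)]
d [((273, 250, 22, 33), 575.0), ((353, 177, 8, 8), 31.0), ((339, 172, 9, 11), 29.0)] [((592, 205, 48, 97), 892.5), ((303, 271, 23, 34), 606.5), ((347, 187, 27, 23), 260.5)]
[-0.24 11.36  4.74]
```

View pics/c6.png

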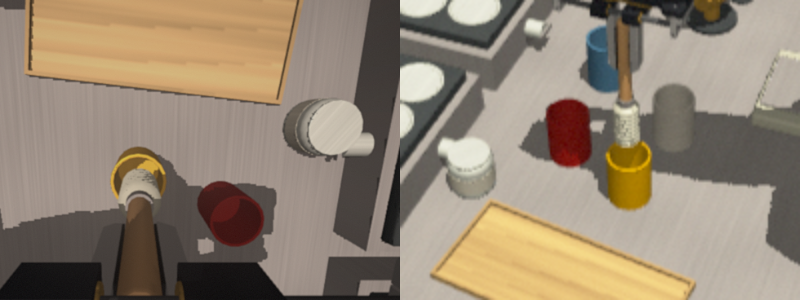

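Emit:
arm_command --pt "0 4 1.6" --pt "0 4 1.6" --pt "0 3.35 1.55" --pt "0 0 0" --pt "5 0 0" --pt "4.4 0 0" --pt "2 0 0" --pt "0 0 0" --yaw '[0,0,0,0,0,0,0,0]' --gripper '[1,1,1,1,1,1,1,1]'

```text
t: 19.55
position: [0.578, 0.0664, 0.1588]
eef_rot: [-1.542, 1.567, -3.113]
force: [-0.9, -0.1, -0.7]
width: 0.0178
```

Emit:
arm_command --pt "0 0 0" --pt "0 0 0" --yaw '[0,0]' --gripper '[1,1]'

```text
t: 19.8
position: [0.5795, 0.0661, 0.1614]
eef_rot: [1.651, 1.569, 0.081]
force: [0.0, 1.1, -2.0]
width: 0.0175
```

Emit:
arm_command --pt "-3 0 0" --pt "-3.3 0 0" --pt "0 0 0" --pt "3 0 0" --pt "3.3 0 0" --pt "0 0 0" --pt "0 0 0" --pt "0 0 0" --yaw '[0,0,0,0,0,0,0,0]' --gripper '[1,1,1,1,1,1,1,1]'

```text
t: 20.8
position: [0.5797, 0.0661, 0.1615]
eef_rot: [1.616, 1.569, 0.045]
force: [0.1, -0.3, -1.3]
width: 0.0178
```

Emit:
arm_command --pt "-5 0 0" --pt "-5 0 0" --pt "-1.6 0 0" --pt "0 0 0" --yaw '[0,0,0,0]' --gripper '[1,1,1,1]'

```text
t: 21.3
position: [0.5794, 0.066, 0.2769]
eef_rot: [1.624, 1.569, 0.053]
force: [0.2, -0.1, -1.0]
width: 0.0178
```

```bash
python3 - <<'E'
from h import *
c=shot('wrist','w7.png');s=shot('scene','s7.png');d=shot('side','d7.png')
for n,k in (('w',c),('s',s),('d',d)): print(n,cup(k,'red'),cup(k,'yellow'))
print(to([.5885,-.106,.275]))
E
```

```text
w [((288, 188, 66, 51), 984.5), ((347, 233, 5, 6), 13.0), ((351, 227, 3, 4), 6.0)] [((135, 93, 72, 74), 4138.5)]
s [((173, 303, 56, 50), 1187.5), ((330, 242, 25, 37), 748.0), ((252, 384, 13, 16), 155.5)] [((23, 408, 86, 72), 3246.5), ((308, 195, 24, 39), 743.5), ((168, 351, 23, 25), 251.0)]
d [((273, 251, 22, 32), 568.5), ((352, 177, 9, 13), 48.0), ((339, 172, 9, 11), 29.0)] [((592, 205, 48, 97), 890.5), ((305, 279, 22, 36), 664.0), ((346, 187, 28, 23), 282.5)]
[-0.05  0.97 17.2 ]
```

Emit:
arm_command --pt "0 0.3 6" --pt "0 0.3 6" --pt "0 0.3 5.2" --pt "0 0 0" --pt "0 0 0" --yaw '[0,0,0,0,0]' --gripper '[1,1,1,1,1]'

```text
t: 22.08
position: [0.5881, -0.1056, 0.2753]
eef_rot: [-1.918, 1.569, 2.794]
force: [-0.4, -0.7, -0.6]
width: 0.0169
```

```bash
python3 - <<'E'
from h import *
o,_=st();print(o['position'])
c=shot('wrist','w8.png');s=shot('scene','s8.png')
for y in(-.10,-.106,-.112):print(proj(c,(.5885,y,.09)),proj(s,(.5885,y,.09)))
a=cv2.imread('pics/w8.png')[130:330,220:420];b=cv2.imread('pics/s8.png')[220:340,240:360]
cv2.imwrite('pics/c8.png',np.hstack([cv2.resize(a,(400,400)),cv2.resize(b,(400,400))]))
E
```

```text
[ 0.58807094 -0.10561808  0.27526315]
[320.52075942 216.65212412] [303.19071522 295.28471735]
[320.52175502 223.12452394] [301.59780911 297.05129201]
[320.52274224 229.54254242] [299.99826925 298.82522366]
```

View pics/c8.png

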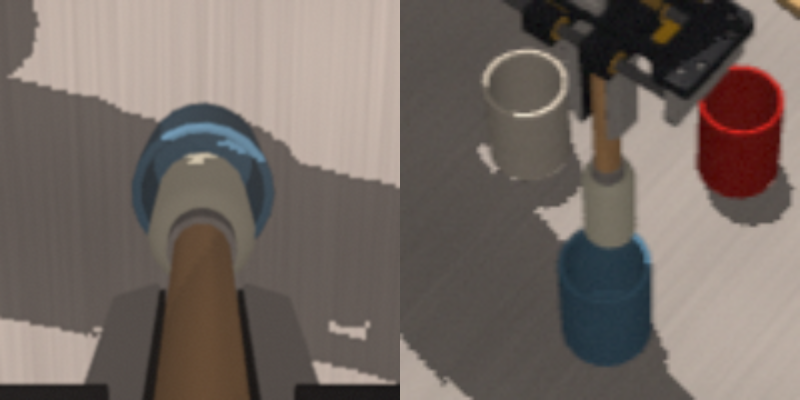

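Emit:
arm_command --pt "3 0 0.1" --pt "3 0 0" --pt "0 0 0" --yaw '[0,0,0]' --gripper '[1,1,1]'

```text
t: 22.55
position: [0.5876, -0.1058, 0.2145]
eef_rot: [-1.82, 1.567, 2.893]
force: [0.2, 0.5, -1.1]
width: 0.0178
```

Emit:
arm_command --pt "3 0 0" --pt "2.1 0 0" --pt "0 0 0" --pt "0 0 0" --yaw '[0,0,0,0]' --gripper '[1,1,1,1]'

```text
t: 23.05
position: [0.589, -0.1068, 0.1673]
eef_rot: [1.348, 1.568, -0.222]
force: [1.1, -0.3, -0.5]
width: 0.0178
```

Emit:
arm_command --pt "0.4 0 0" --pt "0 0 0" --pt "0 0 0" --pt "0 0 0" --pt "0 0 0" --pt "0 0 0" --yaw '[0,0,0,0,0,0]' --gripper '[1,1,5,5,5,5]'

```text
t: 23.8
position: [0.5883, -0.107, 0.1615]
eef_rot: [1.441, 1.571, -0.13]
force: [0.8, -0.6, -0.1]
width: 0.05
```

Emit:
arm_command --pt "-5 0 0" --pt "-5 0 0" --pt "-3 0 0" --pt "0 0 -5" --pt "0 0 -5" --pt "0 0 -5" --pt "0 0 0" --pt "0 0 0" --yaw '[0,0,0,0,0,0,0,0]' --gripper '[5,5,5,5,5,9,9,9]'

```text
t: 24.8
position: [0.5883, 0.0426, 0.2914]
eef_rot: [-0.363, 1.571, -1.934]
force: [0.1, -0.4, 0.8]
width: 0.0768
```

```bash
python3 - <<'E'
from h import *
o,_=st();print(o['position'],o['q'].round(2))
c=shot('wrist','w9.png');s=shot('scene','s9.png');d=shot('side','d9.png')
for n,k in (('w',c),('s',s),('d',d)): print(n,cup(k,'red'),cup(k,'yellow'))
print(onz(s,301.5,293,.09))
a=cv2.imread('pics/w9.png');b=cv2.imread('pics/s9.png')[130:370,140:480]
cv2.imwrite('pics/c9.png',np.vstack([np.hstack([cv2.resize(a,(400,300)),cv2.resize(b,(400,300))]),cv2.resize(cv2.imread('pics/d9.png')[170:390,180:400],(400,300)).repeat(2,1)[:, :800]*0+np.hstack([cv2.resize(cv2.imread('pics/d9.png')[170:395,150:450],(400,300)),np.zeros((300,400,3),np.uint8)])]))
E
```

```text
[0.58829276 0.04262224 0.29135866] [ 0.01  0.35  1.3  -0.    1.48  0.01]
w [((280, 160, 66, 67), 3338.0)] [((129, 67, 72, 74), 4028.5), ((204, 96, 4, 3), 6.0), ((200, 95, 3, 3), 4.0)]
s [((173, 303, 56, 50), 1187.5), ((330, 240, 25, 39), 795.0), ((252, 384, 13, 16), 155.5)] [((23, 408, 86, 72), 3247.0), ((308, 196, 24, 38), 708.0), ((168, 351, 23, 25), 251.0)]
d [((273, 249, 22, 34), 598.0), ((300, 143, 8, 7), 37.0), ((353, 177, 8, 8), 31.0)] [((592, 205, 48, 97), 893.5), ((305, 279, 22, 36), 663.0), ((346, 187, 28, 23), 282.0)]
[ 0.58156175 -0.09748268  0.09      ]
```

View pics/c9.png

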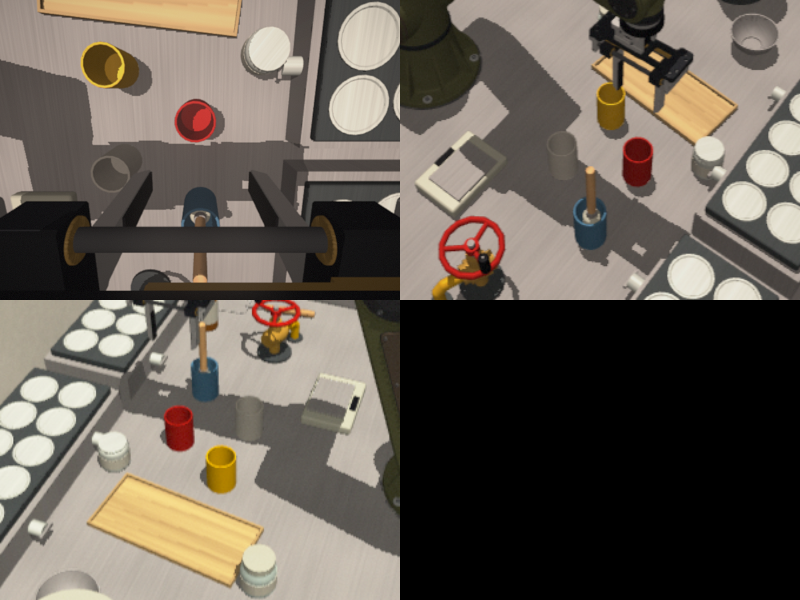

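```bash
python3 - <<'E'
from h import *
c=shot('wrist');s=shot('scene');d=shot('side')
S=lambda x,y:(150+x/2.9-.3,180+y/2.9-.3)
D=lambda x,y:(210+x/2.9-.3,150+y/2.9-.3)
a=S(483,106);b=D(303,371)
print('yellow',onz(s,a[0]+3,a[1]-11.5,.085),onz(d,a:=b[0]+2,b[1]+9,.085) if 0 else onz(d,b[0]+2,b[1]+9,.085),onz(c,165,103,.085))
print('white',onz(c,178,277,.085),'red',onz(c,309,195,.085))
h=cv2.cvtColor(d['color'],cv2.COLOR_RGB2HSV);H,S_,V=cv2.split(h)
m=((H>10)&(H<25)&(S_>70)&(V>120)).astype(np.uint8);m[:295]=0;m[395:]=0;m[:,:200]=0;m[:,370:]=0
m=cv2.morphologyEx(m,cv2.MORPH_OPEN,np.ones((3,3),np.uint8))
k=max(cv2.findContours(m,cv2.RETR_EXTERNAL,2)[0],key=cv2.contourArea)
P=np.array([onz(d,*p[0],.012)[:2] for p in k],np.float32);print(cv2.minAreaRect(P*1000),cv2.boundingRect(k))
E
```

```text
yellow [0.45034757 0.14567093 0.085     ] [0.4450528  0.14664931 0.085     ] [0.44977894 0.14716232 0.085     ]
white [ 0.44606524 -0.01802984  0.085     ] red [0.57821673 0.06421017 0.085     ]
((491.66168212890625, 296.36749267578125), (156.27867126464844, 334.0075378417969), 83.53988647460938) (216, 300, 132, 85)
```

Emit:
arm_command --pt "0 -4.7 -3.5" --pt "0 -4.7 -3.5" --pt "0 -4.5 -3.4" --pt "5 0 0" --pt "5 0 0" --pt "5 0 0" --pt "0 0 0" --yaw '[0,0,0,0,0,0,0]' --gripper '[9.4,9.4,9.4,9.4,9.4,9.4,9.4]'

```text
t: 25.98
position: [0.4479, 0.1464, 0.1392]
eef_rot: [-1.328, 1.565, -2.899]
force: [-0.7, -0.9, 0.3]
width: 0.094
```

```bash
python3 - <<'E'
from h import *
c=shot('wrist','w10.png')
print(to([.449,.1465,.058]),proj(c,(.449,.1465,.085)),st()[0]['position'])
E
```

```text
[ 8.37 -0.01  0.03] [321.99170858 268.40939149] [0.44925628 0.14678455 0.14171125]
```

View pics/w10.png

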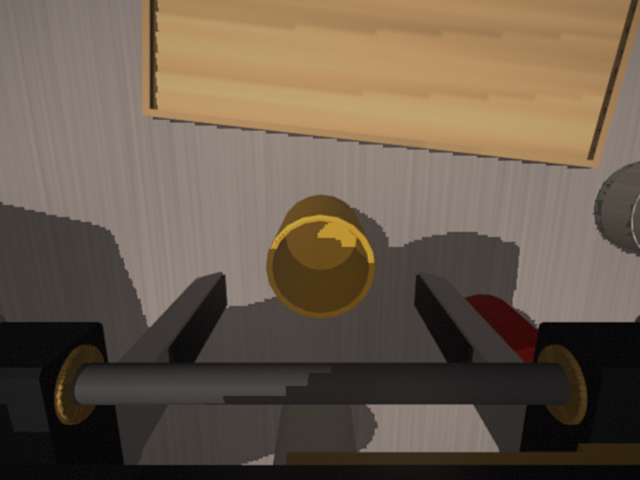

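Emit:
arm_command --pt "4.4 0 0" --pt "4 0 0" --pt "0 0 0" --pt "0 0 0" --pt "0 0 0" --pt "0 0 0" --pt "0 0 0" --pt "0 0 0" --yaw '[0,0,0,0,0,0,0,0]' --gripper '[9.4,9.4,9.4,5,5,5,5,5]'

```text
t: 27.02
position: [0.4495, 0.1471, 0.0583]
eef_rot: [1.943, 1.57, 0.372]
force: [-4.0, -0.9, 10.2]
width: 0.0649
```

Emit:
arm_command --pt "-3 0 0" --pt "-3 0 0" --pt "0 1.2 -4" --pt "0 1.2 -4" --pt "0 1.2 -4" --pt "0 0.6 -2.9" --pt "0 0 0" --pt "0 0 0" --yaw '[0,0,0,0,0,0,0,0]' --gripper '[5,5,5,5,5,5,5,5]'

```text
t: 28.02
position: [0.491, 0.2956, 0.1171]
eef_rot: [-0.949, 1.57, -2.52]
force: [0.1, -0.1, -3.1]
width: 0.065
```

```bash
python3 - <<'E'
from h import *
print(to([.4915,.296,.064]),st()[0]['width'])
E
```

```text
[ 5.31  0.06 -0.05] 0.06498269656621206
```

Emit:
arm_command --pt "3 0 0" --pt "2.3 0 0" --pt "0 0 0" --pt "0 0 0" --pt "0 0 0" --pt "0 0 0" --yaw '[0,0,0,0,0,0]' --gripper '[5,5,5,8,8,8]'

```text
t: 28.78
position: [0.4915, 0.2961, 0.0651]
eef_rot: [2.029, 1.57, 0.458]
force: [0.4, 0.5, -0.1]
width: 0.0796
```

Emit:
arm_command --pt "-5 0 0" --pt "-5 0 0" --pt "-5 0 0" --pt "0 2.9 5.8" --pt "0 2.9 5.8" --pt "0 2.9 5.8" --pt "0 0 5.5" --pt "0 0 0" --yaw '[0,0,0,0,0,0,0,0]' --gripper '[8,8,8,9.4,9.4,9.4,9.4,9.4]'

```text
t: 29.78
position: [0.5753, 0.0701, 0.2146]
eef_rot: [0.336, 1.571, -1.238]
force: [0.2, 1.0, 0.3]
width: 0.0935
```

```bash
python3 - <<'E'
from h import *
c=shot('wrist');s=shot('scene');d=shot('side')
for n,k in (('w',c),('s',s),('d',d)): print(n,cup(k,'red'),cup(k,'yellow'))
print(to([.5785,.0655,.058]),st()[0]['position'],st()[0]['width'])
b=cup(c,'red')[0][0];print(proj(c,(.5785,.0655,.085)),[proj(c,(.5785+x,.0655+y,.085)).round() for x,y in((-.032,0),(.032,0),(0,.032),(0,-.032))])
E
```

```text
w [((287, 199, 81, 83), 5011.5)] []
s [((173, 303, 56, 51), 1192.0), ((330, 240, 25, 39), 793.0), ((252, 384, 13, 16), 156.5)] [((23, 408, 86, 72), 3247.5), ((168, 351, 23, 25), 251.0), ((359, 169, 18, 15), 149.5)]
d [((273, 250, 22, 33), 585.0), ((339, 172, 9, 11), 29.0), ((353, 178, 8, 7), 27.0)] [((592, 205, 48, 97), 890.5), ((267, 312, 26, 39), 785.5), ((347, 187, 27, 23), 281.5)]
[15.66  0.33  0.85] [0.57510003 0.07393162 0.21464833] 0.0941745074386316
[323.82875995 243.02633459] [array([282., 243.]), array([365., 243.]), array([324., 202.]), array([324., 282.])]
```

Emit:
arm_command --pt "0 0.45 0.75" --pt "5 0 0" --pt "5.6 0 0" --pt "5 0 0" --pt "0 0 0" --pt "0 0 0" --pt "0 0 0" --pt "0 0 0" --yaw '[0,0,0,0,0,0,0,0]' --gripper '[9.4,9.4,9.4,9.4,5,5,5,5]'

```text
t: 30.92
position: [0.5807, 0.066, 0.0606]
eef_rot: [1.653, 1.567, 0.082]
force: [-0.8, 0.7, 8.1]
width: 0.0642
```

Emit:
arm_command --pt "0 0 0" --pt "-3 0 0" --pt "-4 0 0" --pt "0 0 0" --yaw '[0,0,0,0]' --gripper '[5,5,5,5]'

```text
t: 31.42
position: [0.5811, 0.0659, 0.1322]
eef_rot: [1.624, 1.564, 0.053]
force: [-0.3, -0.0, -3.1]
width: 0.064
```

```bash
python3 - <<'E'
from h import *
print(to([.589,.285,.128]),st()[0]['width'])
E
```

```text
[  0.43   0.79 -21.91] 0.06398598524655322
```

Emit:
arm_command --pt "0 0.3 -5.5" --pt "0 0.3 -5.5" --pt "0 0.3 -5.5" --pt "0 0 -5.4" --pt "0 0 0" --pt "0 0 0" --yaw '[0,0,0,0,0,0]' --gripper '[5,5,5,5,5,5]'

```text
t: 32.17
position: [0.5883, 0.2844, 0.1276]
eef_rot: [-1.021, 1.569, -2.591]
force: [0.2, -0.5, -2.7]
width: 0.0642
```

```bash
python3 - <<'E'
from h import *
print(to([.590,.285,.0665]),st()[0]['width'])
E
```

```text
[ 6.11  0.18 -0.06] 0.06415218696727196
```

Emit:
arm_command --pt "3 0.2 0" --pt "3.3 0 0" --pt "0 0 0" --pt "0 0 0" --pt "0 0 0" --pt "0 0 0" --yaw '[0,0,0,0,0,0]' --gripper '[5,5,5,8,8,8]'

```text
t: 32.92
position: [0.5909, 0.2848, 0.0661]
eef_rot: [1.965, 1.57, 0.394]
force: [0.0, 0.5, 0.2]
width: 0.0798
```

Emit:
arm_command --pt "-5 0 0" --pt "-5 0 0" --pt "-5 0 0" --pt "0 -3 6" --pt "0 -3 6" --pt "0 -3 6" --pt "0 -3 6" --pt "0 -2.5 6" --yaw '[0,0,0,0,0,0,0,0]' --gripper '[8,8,8,9.4,9.4,9.4,9.4,9.4]'

```text
t: 33.92
position: [0.4536, 0.0021, 0.2159]
eef_rot: [1.433, 1.57, -0.137]
force: [1.1, -1.1, 0.7]
width: 0.0942
```

Emit:
arm_command --pt "0 0 0" --pt "0 0 0" --yaw '[0,0]' --gripper '[9.4,9.4]'

```text
t: 34.17
position: [0.4551, 0.0037, 0.2158]
eef_rot: [1.658, 1.57, 0.086]
force: [0.8, 0.0, -0.1]
width: 0.0942
```

```bash
python3 - <<'E'
from h import *
c=shot('wrist','w11.png');d=shot('side','d11.png')
print(to([.445,-.0185,.058]),st()[0]['position'])
print([proj(c,(.445+x,-.0185+y,.085)).round() for x,y in((-.032,0),(.032,0),(0,.032),(0,-.032))])
cv2.imwrite('pics/c11.png',np.hstack([cv2.resize(cv2.imread('pics/w11.png'),(400,300)),cv2.resize(cv2.imread('pics/d11.png')[200:425,150:450],(400,300))]))
E
```

```text
[15.74 -1.02  2.29] [0.45515133 0.00441667 0.21544758]
[array([266., 264.]), array([347., 264.]), array([306., 225.]), array([307., 302.])]
```

View pics/c11.png

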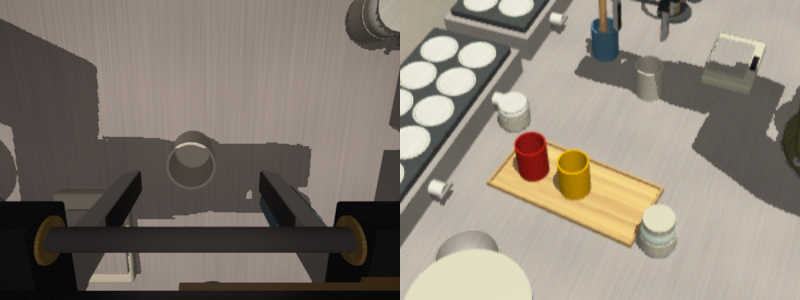

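Emit:
arm_command --pt "0 -1 2.3" --pt "5 0 0" --pt "5.6 0 0" --pt "5 0 0" --pt "0 0 0" --pt "0 0 0" --pt "0 0 0" --pt "0 0 0" --yaw '[0,0,0,0,0,0,0,0]' --gripper '[9.4,9.4,9.4,9.4,5,5,5,5]'

```text
t: 35.28
position: [0.4455, -0.0194, 0.0611]
eef_rot: [1.488, 1.569, -0.083]
force: [-2.6, 2.0, 8.8]
width: 0.0638
```

Emit:
arm_command --pt "0 0 0" --pt "-3 0 0" --pt "-4 0 0" --pt "0 0 0" --yaw '[0,0,0,0]' --gripper '[5,5,5,5]'

```text
t: 35.78
position: [0.4462, -0.0196, 0.1324]
eef_rot: [1.447, 1.565, -0.124]
force: [0.6, 0.3, -3.6]
width: 0.0638
```

```bash
python3 - <<'E'
from h import *
print(to([.395,.3065,.128]),st()[0]['width'])
E
```

```text
[  0.38  -5.12 -32.61] 0.06380044391125748
```

Emit:
arm_command --pt "0 -2.6 -5" --pt "0 -2.5 -5" --pt "0 0 -5.6" --pt "0 0 -5.6" --pt "0 0 -5.7" --pt "0 0 -5.7" --pt "0 0 0" --pt "0 0 0" --yaw '[0,0,0,0,0,0,0,0]' --gripper '[5,5,5,5,5,5,5,5]'

```text
t: 36.78
position: [0.3933, 0.306, 0.1285]
eef_rot: [-0.894, 1.569, -2.465]
force: [-0.1, -0.4, -2.9]
width: 0.0636
```

```bash
python3 - <<'E'
from h import *
print(to([.395,.3065,.066]),st()[0]['width'])
E
```

```text
[ 6.25  0.18 -0.05] 0.06355001255853056
```

Emit:
arm_command --pt "3 0.1 0" --pt "3.3 0 0" --pt "0 0 0" --pt "0 0 0" --pt "0 0 0" --pt "0 0 0" --yaw '[0,0,0,0,0,0]' --gripper '[5,5,5,8,8,8]'

```text
t: 37.52
position: [0.395, 0.3066, 0.067]
eef_rot: [2.2, 1.57, 0.63]
force: [0.9, 0.2, 0.6]
width: 0.08
```

Emit:
arm_command --pt "-5 0 0" --pt "-5 0 0" --pt "-5 0 0" --pt "-5 0 0" --pt "0 2 6" --pt "0 2 6" --pt "0 2 6" --pt "0 0 0" --yaw '[0,0,0,0,0,0,0,0]' --gripper '[8,8,8,8,8,8,8,8]'

```text
t: 38.52
position: [0.4549, 0.1255, 0.2667]
eef_rot: [1.195, 1.57, -0.381]
force: [-0.9, 0.4, -0.3]
width: 0.0799
```

```bash
python3 - <<'E'
from h import *
c=shot('wrist','w12.png');d=shot('side','d12.png');s=shot('scene','s12.png')
R=lambda n,r0,r1,c0,c1:cv2.resize(cv2.imread(f'pics/{n}12.png')[r0:r1,c0:c1],(400,300))
cv2.imwrite('pics/c12.png',np.vstack([np.hstack([R('w',0,480,0,640),R('d',290,410,200,360)]),np.hstack([R('s',130,355,140,440),R('d',120,270,260,460)])]))
E
```

```text
(no output)
```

View pics/c12.png

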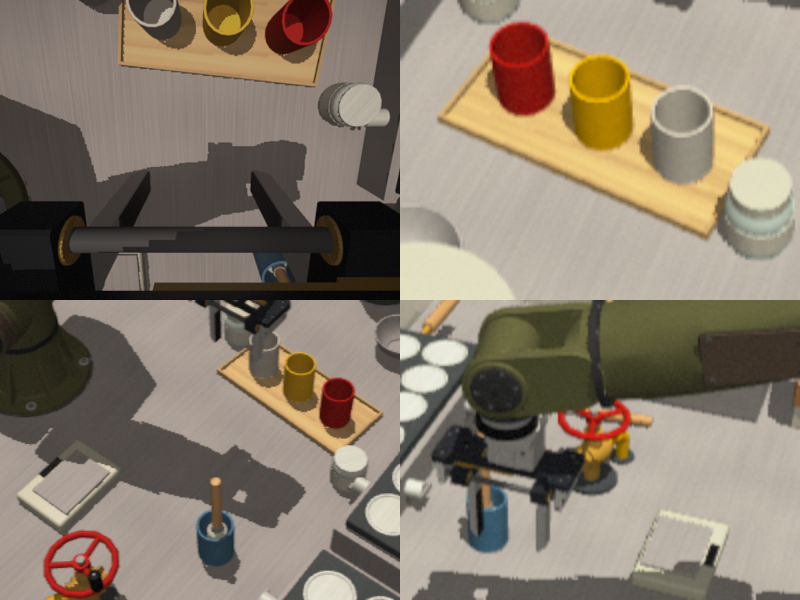

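```bash
python3 -c "
from h import *;print(env.hand_in())"
```

```text
the job is handed in; nothing more can be done
None
```

The griddle station is set up as asked and the job is handed in; `hand_in` gave no verdict, so the result is only my own checks.

- **Valve:** I cranked the handwheel about 1.75 turns anticlockwise until it stopped hard (43 N at the knob). I then backed it off about 91°.
- **Scrubbing:** All three cups were there. I scrubbed the white, then the yellow, then the red: down to the bottom, up almost to the rim, and down again.
    - I felt the floor of the white cup (7 N) on the first stroke.
    - The other strokes ended at the same tool height, within about 3 mm. They showed no contact force, so I judged depth there by position.
- **Cups:** The yellow cup was knocked about 3 cm aside during the run, after it had been scrubbed, and I found it again before picking it up. The last pictures show all three standing upright inside the tray.
- **Brush and the rest:** The brush stands head down in its crock. The other things in view look undisturbed. I did not re-measure the bystanders, and the oil bottle and spatula are outside those last crops. The gripper was open and clear of everything.

The whole run took about 39 s of the 210 s allowed. No force reading was above about 47 N, and no check failed.

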